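Stow the tip carton and shut the chest by breaking its lid stay

TASK

Put the small carton of soldering tips into the open grey parts chest and let go of it. Then break the chest's folding lid stay by pushing its knee knob out of lock while the lid is still up, and after that lower the lid fully shut without slamming it. Leave the tape roll and the wire reel where they are.

Things in the scene. Friction and masses are not known exactly. Their poses are not given: they have to be found in the camera images.
- chest: grey sheet-metal chest fixed to the bench: outside 170 deep (x) x 160 wide (y) x 100 high, walls 6, on short rubber feet, inner floor 13 above its underside, empty. Origin: centre of its underside, on the bench; x points to the hinge side, its front is -x, z up. The lid's hinge axis runs along y at x=+85, z=+104. A steel lid stay is outside the +y side, at y=+88.
- chest_floor (a point): centre of the chest's inner floor, 13 above the bench; the clear inside round it is 158 (x) x 148 (y), 87 deep to the rim
- lid (a joint): lid hinge, rad: 0 = standing open as found (85 deg from shut), grows as it is lowered, 1.48 = shut on the rim. Lid plate 174 x 160 x 4, 0.2 kg. The hinge is stiff (0.25 N m friction): the lid stays where it is left and takes about 2 N at its free edge to move once the stay is broken. While the stay is locked it cannot be lowered.
- lid_hinge (a point): middle of the lid's hinge axis
- lid_front_edge (a point): middle of the lid's free edge, on its outer face (the top when shut; faces away from the chest's front when open); 173 from the hinge axis, about 276 above the bench when open. A 12 deep lip along this edge points to the inner side.
- knee_knob (a point): centre of the ribbed black round knob (20 diameter, 30 long, axis along the chest's y) that stands out sideways from the stay's knee, about 141 above the bench when open. Push it 20 to 35 toward the hinge and down (about 50 deg below level, square to the bars) with a few N to break the stay; it moves on a circle about stay_pivot. With the lid shut its centre is about 33 above the bench.
- stay_knee (a joint): bend of the stay's knee, rad: 0 = locked on its stop as found (slightly past straight), 0.24 = bars straight, above 0.5 = broken, lid free to be lowered; about 2.77 with the lid shut. It stays where it is left.
- tip_carton: small light-brown carton, 38 (its x) x 75 (its y) x 30 high, 50 g, standing on the bench behind the chest's lid and to its left. Origin: centre of its underside, z up.
- tape_roll: amber tape roll lying flat, 66 diameter x 19 high, bystander. Origin: centre of its underside.
- wire_reel: small reel of solder wire with flanges, 65 x 54 x 40 high, bystander. Origin: centre of its underside.
- stay_pivot (a point): lower pivot of the stay, on the outside of the chest's +y wall. The stay is two steel bars, each 70 long between pivots: lower bar from here to the knee, upper bar from the knee to the lid's side edge, 75 from the hinge axis. Locked, the knee stands a little past straight, up and to the front; broken, it folds down beside the chest as the lid comes down.
There are look-alikes about, which are no part of the job. Of the things that look like the tip_carton, the largest one is meant.

How it is judged:
By the outcome, as a careful person would: the job done as asked, in the order asked, and still so for the second after the job is handed in, with the robot touching nothing.
It also fails if it takes over 64 s, if anything falls off the work surface, if the arm or the gripper's body presses on something with over 40 N, if the wrist force passes 120 N, or if a joint passes its speed limit or range.

ROBOT

A 7-joint arm with a two-finger parallel gripper is mounted at the origin on a cart in front of the work surface, level with it; the furniture and walls round the work are solid. World frame = base frame: x ahead of the robot, y to its left, z up, the work surface at z = 0. Lengths are in m, angles in degrees, forces in N, time in s.
With the tool pointing down it reaches from about 0.425 to 0.875 m from the base axis. Payload 4.7 kg.
Tool frame: the origin (TCP) lies at the very end of the fingers, on their centre line; the grasp point (between the pads) lies env.hold_point_z behind it (env.hold_point_z is the distance from the TCP to the grasp point, in m); z points along the fingers, y is the line along which they close (so a half turn about z gives the same grasp; the last joint's range is limited). The gripper opens to 87 mm and grips with 3 to 60 N. Pads are 19 mm wide; open, the fingers measure 117 mm over their backs; the gripper's body (75 mm by 190 mm) begins 51 mm behind the grasp point.
Start: joints at [0.808, 18.392, -4.016, 83.108, 1.295, 78.541, -3.26], TCP at [0.65, -0, 0.223] pointing down, gripper open.
Joint ranges: [-163.93, 163.93], [-17.29, 119.83], [-79.2, 71.16], [3.27, 140.29], [-89.18, 269.18], [5.43, 117.66], [-154.24, 154.24]. Speed limits (degrees/s): [147.25, 147.25, 180, 180, 180, 180, 180].

INTERFACE

Orientations are given as [roll, pitch, yaw] about the fixed x, y, z axes, in that order (R = Rz(yaw) Ry(pitch) Rx(roll)).
In Python, from cell import env gives the robot as it stands.
- The arm moves only by the shell command python3 -m jog 'ROWS' [FORCE]. ROWS is JSON, a list of rows, each an object with "dp": the shift along the tool's x, y, z in cm, a list of three; "twist": the turn about the tool's z in degrees; "fingers": the opening, from 0 (shut) to 1 (fully open). A call has 1 to 8 rows; each row is the pose to reach, as a shift and turn from the pose commanded when the call began, along the tool's axes at that moment; what a row does not reach only later rows make up. A row lasts 1/8 s, in which the tool goes at most 62.5 mm and 10.7 degrees, less where a joint would pass 70% of its speed; a pose out of reach is approached as far as the arm can. A call with a gripper value outside its range is refused whole. The fingers move at their own pace and stop on an object; FORCE is the grip in N (left out, the last holds). Time passes only in rows, so rows that repeat a pose let the fingers close. It gives the time, the measured TCP pose, the force, the opening and the grip force at its end, in the units of the state.
- env.get_obs(): the state, without advancing time (a new reading comes with each control period).
- env.read_camera(name): name is "scene" or "side" or "wrist"; returns a dict with "pixels" (400x640x3 uint8, blue, green, red), "depth" (400x640 float32, m along the optical axis (not along the pixel's ray), 0 where there is no reading), "fx", "fy", "cx", "cy" (pixels), "k1" (the pictures are not rectified: a ray, as slopes to the right and down, at radius r is drawn at 1 + k1 r^2 times it, then the intrinsics apply), "rvec" (rotation vector, rad) and "tvec" (3), from world to camera coordinates, as OpenCV has them. Camera axes: x right, y down, z forward; pixel columns grow to the right and rows downward; lengths in m; the calibration is good to about 2 mm. A picture is of the moment at which its call begins.
- env.sign_off(): hands the job in; it is judged then, once.
The state is a dict: "time_s": time; "qpos": joint angles; "joint_velocities": joint speeds; "effort": joint torques, N m; "tool_pos": TCP position; "tool_rot": TCP orientation; "force": force on the tool from outside, world axes, zero at the start; "wrist_torque": the same for the moment, N m; "grip_width": finger opening in m; "grasp_force": force on a finger pad.
Only numpy, scipy, OpenCV 4.12 (cv2) and the standard library are available. Lean on these libraries where they do the work, as an engineer would, in place of code of your own. Each camera call takes 0.05 s, during which the arm holds its last target. There are 200 camera calls.

## Working session

There is one attempt and no reset: what is moved stays moved. The work goes in short steps, Python scripts to look and compute and a shell command to move; the robot and the scene stay as the last step left them, time stands still between calls to the robot, and variables do not carry over. Pictures are saved under pics/ and viewed, at most 10 in all, crops included, and the job is handed in when it is done.

```bash
ls; mkdir -p pics
cat > h.py <<'E'
import numpy as np, cv2
from cell import env
from scipy.spatial.transform import Rotation as R
def cam(n):
    c=env.read_camera(n); c['R']=cv2.Rodrigues(np.array(c['rvec'],float))[0]; c['t']=np.array(c['tvec'],float).ravel(); return c
def ray(c,uv):
    K=np.array([[c['fx'],0,c['cx']],[0,c['fy'],c['cy']],[0,0,1]])
    uv=np.array(uv,float).reshape(-1,1,2)
    p=cv2.undistortPoints(uv,K,np.array([c['k1'],0,0,0.]),).reshape(-1,2)
    return np.c_[p,np.ones(len(p))]
def atz(c,uv,z):
    d=ray(c,uv)@c['R']; o=-c['R'].T@c['t']
    return o+d*((z-o[2])/d[:,2])[:,None]
def dep(c,uv):
    uv=np.array(uv).reshape(-1,2); r=ray(c,uv); z=c['depth'][uv[:,1].astype(int),uv[:,0].astype(int)]
    return (r*z[:,None]-c['t'])@c['R']
def proj(c,P):
    q=(c['R']@np.atleast_2d(P).T).T+c['t']; s=q[:,:2]/q[:,2:]; s=s*(1+c['k1']*(s**2).sum(1))[:,None]
    return s*[c['fx'],c['fy']]+[c['cx'],c['cy']]
def cloud(c):
    v,u=np.mgrid[0:400,0:640]; uv=np.c_[u.ravel(),v.ravel()]
    return dep(c,uv).reshape(400,640,3)
E
python3 - <<'E'
from h import *
for n in('scene','side','wrist'):
    c=cam(n); cv2.imwrite(f'pics/{n}0.png',c['pixels']); print(n,-c['R'].T@c['t'],c['R'][2],c['fx'],(c['depth']>0).mean())
print(env.hold_point_z,env.get_obs())
E
```

```text
pics
scene [ 0.65565693 -0.90449456  0.8476389 ] [-0.15116674  0.69088289 -0.70698618] 440.37108446823515 0.9962734375
side [ 0.14157592 -1.13171253  0.58587921] [ 0.33471139  0.86191673 -0.38087773] 493.2943866241899 0.99590625
wrist [0.64903633 0.06673805 0.38468787] [-4.14927901e-04 -2.46466450e-01 -9.69151235e-01] 330.8741187865861 0.98909375
0.0187 {'time_s': 0.15, 'qpos': array([ 0.80643036, 18.42825953, -4.0171707 , 83.15973078,  1.29459549,
       78.54032228, -3.2610923 ]), 'joint_velocities': array([-0.00563275, -0.14406997,  0.02510499, -0.11337711,  0.00566019,
        0.16301138, -0.03949523]), 'effort': array([ 2.16972071e-04, -4.91794288e+01, -4.04079035e-01, -3.12878716e+01,
       -6.39387709e-02,  4.04033612e-02,  9.90178205e-05]), 'tool_pos': array([ 6.49577877e-01, -1.07021715e-05,  2.21717061e-01]), 'tool_rot': array([-1.79916890e+02,  4.18327002e-03,  9.00033683e+01]), 'force': array([-0.850567  , -0.44593866, -0.62372409]), 'wrist_torque': array([ 0.00277451,  0.01884674, -0.00699223]), 'grasp_force': 0.0, 'grip_width': 0.08682820280136666}
```

View pics/scene0.png

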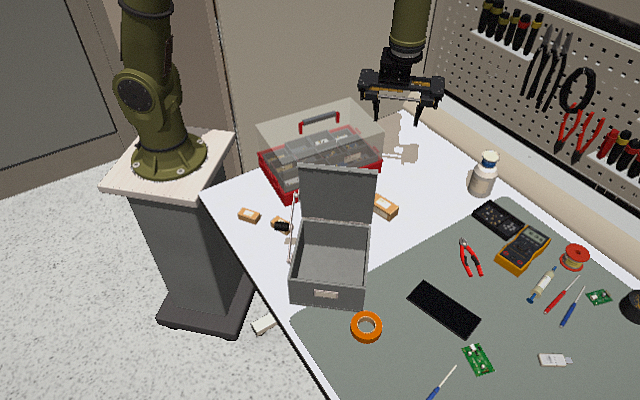

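View pics/side0.png

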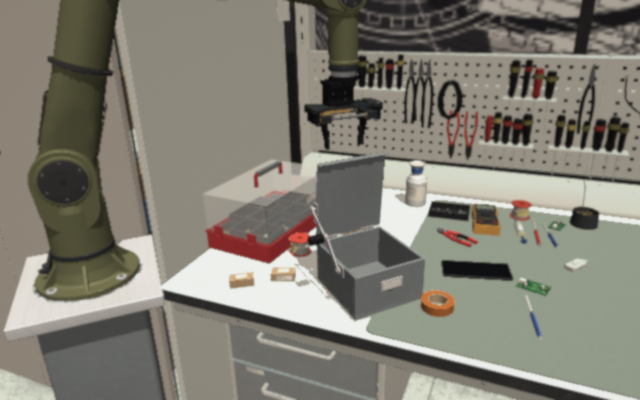

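The scene view shows the chest at (330,260) with its lid up and the black knob at (283,223). There are cartons at (249,215) and (384,207), and the tape roll is at (367,326). The side view shows two cartons at (241,280) and (283,274), plus a red reel at (300,243). Next I'll make a top-down map from the depth images.

Run:
```python
from h import *
# ortho: x 0.25..0.95 ->rows up, y -0.45..0.35 ; 1mm/px, camera side by side
W=np.zeros((600,800,3),np.uint8)
zb=np.full((600,800),-1.)
for n in('side','scene','wrist'):
    c=cam(n);P=cloud(c).reshape(-1,3);col=c['pixels'].reshape(-1,3)
    np.save(n+'0.npy',P.reshape(400,640,3)); np.save(n+'0c.npy',c['pixels'])
    ok=(c['depth'].ravel()>0)&(P[:,2]<0.2)&(P[:,2]>-.02)
    P=P[ok];col=col[ok]
    r=((0.95-P[:,0])*1000).astype(int);q=((0.35-P[:,1])*1000).astype(int)
    for i in np.argsort(P[:,2]):
        a,b=r[i],q[i]
        if 1<=a<599 and 1<=b<799 and P[i,2]>=zb[a,b]-.003:
            W[a-1:a+2,b-1:b+2]=col[i];zb[a-1:a+2,b-1:b+2]=P[i,2]
cv2.imwrite('pics/ortho.png',W)
a=cv2.resize(cv2.imread('pics/scene0.png')[140:320,220:420],(640,576),interpolation=cv2.INTER_CUBIC);cv2.imwrite('pics/z1.png',a)
```

```text
(no output)
```

View pics/ortho.png

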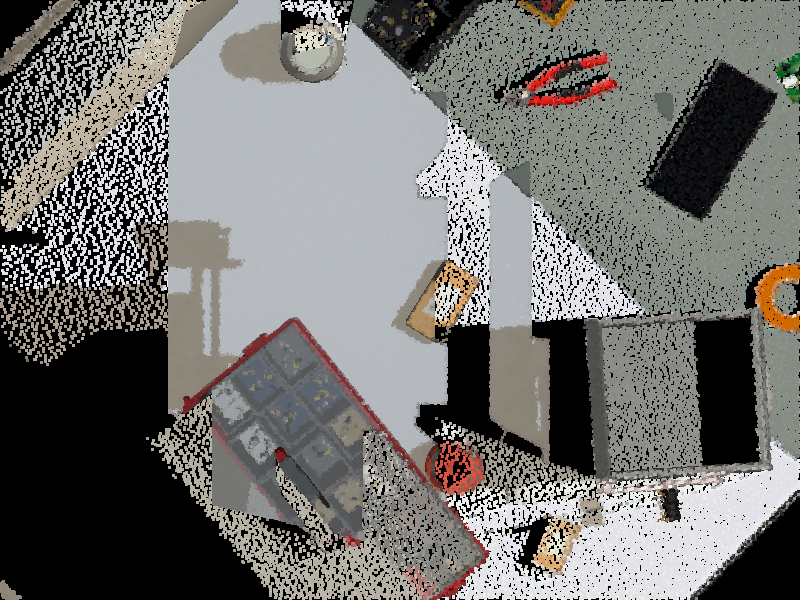

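View pics/z1.png

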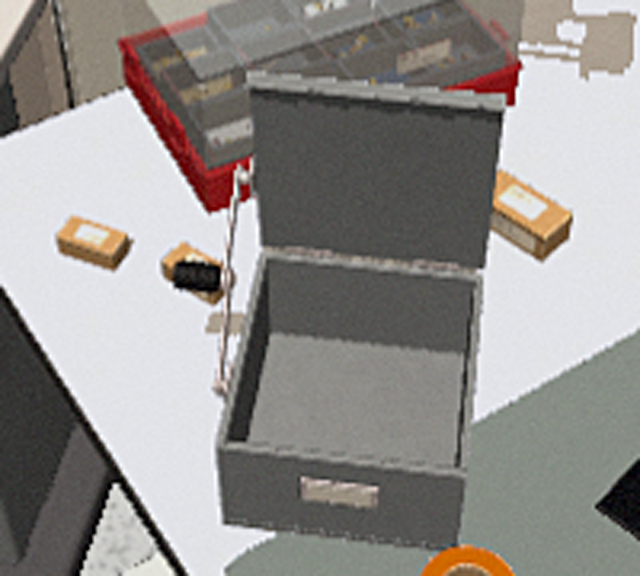

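View pics/wrist0.png

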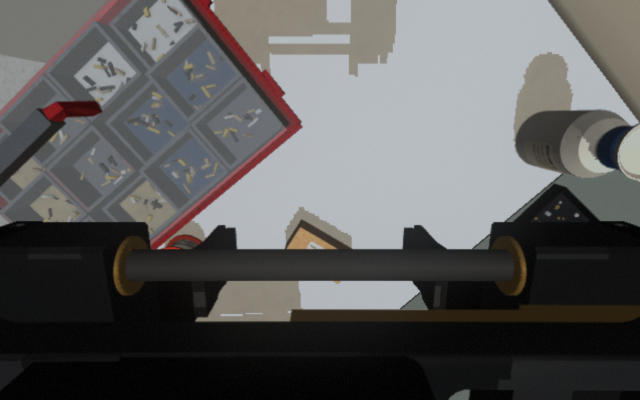

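The ortho map shows the big carton at (443,300), the chest spanning columns 590-770 and rows 318-475, the reel at (455,467), the knob at (670,505) and the tape at (785,295). The wrist view shows the big carton's corner at (315,230). Now I'll measure these precisely.

Run:
```python
from h import *
D={n:(np.load(n+'0.npy'),np.load(n+'0c.npy')) for n in('scene','side','wrist')}
def sel(n,lo,hi):
    P,c=D[n]; m=((P>lo)&(P<hi)).all(2); return P[m],cv2.cvtColor(c,cv2.COLOR_BGR2HSV)[m]
# cartons: brown/white stuff with z .012-.04
for nm,lo,hi in(('big',(.58,-.16,.01),(.72,-.03,.05)),('mid',(.36,-.26,.008),(.45,-.16,.05)),('far',(.25,-.3,.008),(.37,-.05,.05))):
  for n in D:
    P,h=sel(n,lo,hi)
    if len(P)<15: continue
    b=(h[:,0]>8)&(h[:,0]<22)&(h[:,1]>70)
    if b.sum()<5: continue
    zt=np.percentile(P[b][:,2],90); T=P[(P[:,2]>zt-.005)]
    r=cv2.minAreaRect((T[:,:2]*1000).astype(np.float32)); print(nm,n,len(T),zt,r)
# chest rim, z .095-.108
for n in('scene','side'):
    P,h=sel(n,(.44,-.45,.094),(.66,-.22,.106)); print('rim',n,len(P),cv2.minAreaRect((P[:,:2]*1000).astype(np.float32)),P[:,2].max())
    P,h=sel(n,(.44,-.32,.13),(.66,-.2,.30))
    for z0 in(.13,.2,.25):
        q=P[(P[:,2]>z0)&(P[:,2]<z0+.02)&(P[:,0]>.5)&(P[:,0]<.61)]; print('lid',n,z0,np.polyfit(q[:,0],q[:,1],1) if len(q)>5 else 0, np.median(q,0) if len(q) else 0)
    q=P[P[:,2]>.2]; print('lidtop',np.percentile(q,[1,99],axis=0).round(4).tolist())
    P,h=sel(n,(.40,-.36,.11),(.47,-.28,.17)); k=P[(h[:,2]<60)]; print('knob',n,len(k),k.min(0),k.max(0),k.mean(0))
P,h=sel('side',(.455,-.42,.03),(.478,-.2,.2)); 
for z in np.arange(.05,.19,.01):
    q=P[abs(P[:,2]-z)<.005]; print('stay',round(z,3),len(q),np.median(q,0).round(3) if len(q) else 0)
P,h=sel('wrist',(.2,-.3,.0),(.7,.3,.4));r=h[:,1]>-1
P,h=sel('side',(.3,-.2,.05),(.66,.3,.35));print('case max z pct',np.percentile(P[:,2],[50,90,99,100]))
```

```text
big scene 279 0.03292428650179912 ((647.9625854492188, -92.316162109375), (39.32978820800781, 77.83284759521484), 56.7967643737793)
big wrist 649 0.03205606151008093 ((650.2549438476562, -90.47589874267578), (35.73210144042969, 77.23165893554688), 52.631675720214844)
mid scene 69 0.02341374768716074 ((400.64495849609375, -202.80807495117188), (28.714685440063477, 42.688995361328125), 66.18728637695312)
mid side 175 0.019572905847745306 ((404.4083251953125, -207.9197540283203), (31.666608810424805, 51.19699478149414), 70.91080474853516)
far scene 212 0.023703781669874812 ((333.53790283203125, -132.42138671875), (153.91748046875, 57.39102554321289), 73.77009582519531)
far side 493 0.019420250183282344 ((332.867919921875, -132.60299682617188), (158.79830932617188, 60.43330001831055), 75.83778381347656)
rim scene 1016 ((550.7186279296875, -326.9546203613281), (169.14198303222656, 174.7123260498047), 3.7828285694122314) 0.10598190421659959
lid scene 0.13 [ 0.06637618 -0.28225841] [ 0.55701194 -0.24529505  0.13956191]
lid scene 0.2 [ 0.06447506 -0.28781593] [ 0.55620952 -0.25197637  0.2101
[... 736 characters left out ...]
.33109065  0.13170042] [ 0.45919256 -0.31573033  0.14995548] [ 0.44362448 -0.32441152  0.14225464]
stay 0.05 107 [ 0.475 -0.312  0.05 ]
stay 0.06 97 [ 0.475 -0.313  0.06 ]
stay 0.07 90 [ 0.474 -0.306  0.069]
stay 0.08 90 [ 0.474 -0.306  0.08 ]
stay 0.09 108 [ 0.473 -0.321  0.09 ]
stay 0.1 87 [ 0.474 -0.348  0.098]
stay 0.11 25 [ 0.468 -0.347  0.11 ]
stay 0.12 38 [ 0.468 -0.33   0.12 ]
stay 0.13 32 [ 0.466 -0.324  0.13 ]
stay 0.14 39 [ 0.463 -0.323  0.141]
stay 0.15 45 [ 0.462 -0.303  0.148]
stay 0.16 41 [ 0.461 -0.282  0.16 ]
stay 0.17 45 [ 0.46  -0.264  0.17 ]
stay 0.18 53 [ 0.465 -0.26   0.179]
stay 0.19 25 [ 0.472 -0.259  0.189]
case max z pct [0.14445293 0.30699429 0.34387945 0.34974362]
```

```bash
python3 -m jog '[{"dp":[-2,0,0.5],"twist":10.5,"fingers":0.8},{"dp":[-4,0,1],"twist":21,"fingers":0.8},{"dp":[-6,0,2],"twist":31.5,"fingers":0.8},{"dp":[-8,0,3],"twist":42,"fingers":0.8},{"dp":[-9.1,0,4],"twist":52.5,"fingers":0.8},{"dp":[-9.1,0,5],"twist":63,"fingers":0.8},{"dp":[-9.1,0,6],"twist":73.5,"fingers":0.8},{"dp":[-9.1,0,7],"twist":84,"fingers":0.8}]' 20
python3 -m jog '[{"dp":[0,0,1],"twist":10.5,"fingers":0.8},{"dp":[0,0,2],"twist":21,"fingers":0.8},{"dp":[0,0,3],"twist":31,"fingers":0.8},{"dp":[0,0,4],"twist":41,"fingers":0.8},{"dp":[0,0,4],"twist":41,"fingers":0.8},{"dp":[0,0,4],"twist":41,"fingers":0.8}]'
python3 - <<'E'
from h import *
o=env.get_obs();print(o['tool_pos'],o['tool_rot'],o['qpos'])
c=cam('wrist');cv2.imwrite('pics/w1.png',c['pixels'])
P=cloud(c);h=cv2.cvtColor(c['pixels'],cv2.COLOR_BGR2HSV)
m=((P>(.58,-.16,.024))&(P<(.72,-.03,.04))).all(2);T=P[m];print(len(T),cv2.minAreaRect((T[:,:2]*1000).astype(np.float32)),np.median(T[:,2]))
E
```

```text
time_s: 1.3
tool_pos: [0.6499, -0.091, 0.1521]
tool_rot: [-180.0, 0.0, 5.7]
force: [0.1, 0.5, -0.3]
grip_width: 0.0694
grasp_force: 0.0
time_s: 2.05
tool_pos: [0.6503, -0.091, 0.113]
tool_rot: [-180.0, -0.0, -34.8]
force: [-0.1, -0.5, 0.3]
grip_width: 0.0695
grasp_force: 0.0
[ 0.65027985 -0.09095054  0.11296456] [-1.79985567e+02 -2.88490385e-02 -3.48250999e+01] [  -6.79715187   23.40694975   15.96150491   90.28444459   -6.80390199
   67.23119968 -114.27473866]
4652 ((648.6906127929688, -92.66365051269531), (38.050411224365234, 75.0359878540039), 58.193939208984375) 0.030876842285540995
```

```bash
python3 -m jog '[{"dp":[0,0.2,3],"twist":-3,"fingers":0.8},{"dp":[0,0.2,6],"twist":-3,"fingers":0.8},{"dp":[0,0.2,8.5],"twist":-3,"fingers":0.8},{"dp":[0,0.2,10.4],"twist":-3,"fingers":0.8},{"dp":[0,0.2,10.4],"twist":-3,"fingers":0.3},{"dp":[0,0.2,10.4],"twist":-3,"fingers":0.3},{"dp":[0,0.2,10.4],"twist":-3,"fingers":0.3},{"dp":[0,0.2,10.4],"twist":-3,"fingers":0.3}]' 12
python3 -m jog '[{"dp":[0,0,0],"twist":0,"fingers":0.3},{"dp":[0,0,-3],"twist":0,"fingers":0.3},{"dp":[0,0,-8],"twist":0,"fingers":0.3},{"dp":[0,0,-14],"twist":0,"fingers":0.3},{"dp":[0,0,-20],"twist":0,"fingers":0.3},{"dp":[0,0,-26],"twist":0,"fingers":0.3},{"dp":[0,0,-32.5],"twist":0,"fingers":0.3},{"dp":[0,0,-32.5],"twist":0,"fingers":0.3}]'
```

```text
time_s: 3.1
tool_pos: [0.6495, -0.0927, 0.0096]
tool_rot: [-180.0, -0.1, -32.0]
force: [0.2, -0.3, 6.1]
grip_width: 0.0379
grasp_force: 11.9
time_s: 4.1
tool_pos: [0.6509, -0.0934, 0.3403]
tool_rot: [-179.7, -0.6, -32.0]
force: [0.3, -0.1, -1.0]
grip_width: 0.0377
grasp_force: 12.0
```

```bash
python3 -m jog '[{"dp":[1,4,0],"twist":9,"fingers":0.3},{"dp":[2.3,8,0],"twist":18,"fingers":0.3},{"dp":[3.5,12.5,0],"twist":27,"fingers":0.3},{"dp":[4.6,16.5,0],"twist":36,"fingers":0.3},{"dp":[5.7,20.5,0],"twist":45,"fingers":0.3},{"dp":[6.9,24.8,0],"twist":54,"fingers":0.3},{"dp":[6.9,24.8,0],"twist":54,"fingers":0.3},{"dp":[6.9,24.8,0],"twist":54,"fingers":0.3}]'
python3 - <<'E'
from h import *
o=env.get_obs();print(o['tool_pos'],o['tool_rot'],o['qpos'])
c=cam('side');cv2.imwrite('pics/s2.png',c['pixels'])
E
```

```text
time_s: 5.1
tool_pos: [0.576, -0.3389, 0.3324]
tool_rot: [179.9, 0.1, -86.0]
force: [0.4, 0.5, -0.4]
grip_width: 0.0376
grasp_force: 12.0
[ 0.57595003 -0.33887095  0.33239133] [ 1.79941661e+02  8.96363171e-02 -8.59523541e+01] [   6.49579815   20.88397211   30.73006187   70.41330995  -10.53100949
   91.50689017 -140.66932301]
```

View pics/s2.png

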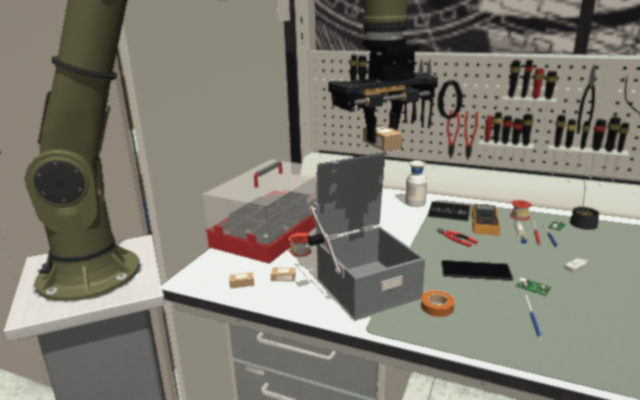

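The carton is held at (385,137), above the open chest, and the chest is undisturbed. Next I'll lower it and release it.

```bash
python3 -m jog '[{"dp":[0,0,5],"twist":0,"fingers":0.3},{"dp":[0,0,10],"twist":0,"fingers":0.3},{"dp":[0,0,15],"twist":0,"fingers":0.3},{"dp":[0,0,20],"twist":0,"fingers":0.3},{"dp":[0,0,24],"twist":0,"fingers":0.3},{"dp":[0,0,27],"twist":0,"fingers":0.3},{"dp":[0,0,28.7],"twist":0,"fingers":0.3},{"dp":[0,0,28.7],"twist":0,"fingers":0.3}]'
python3 -m jog '[{"dp":[0,0,0],"twist":0,"fingers":0.3},{"dp":[0,0,0],"twist":0,"fingers":0.58},{"dp":[0,0,0],"twist":0,"fingers":0.58},{"dp":[0,0,0],"twist":0,"fingers":0.58},{"dp":[0,0,0],"twist":0,"fingers":0.58}]'
python3 -m jog '[{"dp":[0,0,-3],"twist":0,"fingers":0.58},{"dp":[0,0,-8],"twist":0,"fingers":0.58},{"dp":[0,0,-13],"twist":0,"fingers":0.58},{"dp":[0,0,-18],"twist":0,"fingers":0.58},{"dp":[0,0,-23],"twist":0,"fingers":0.58},{"dp":[0,0,-28],"twist":0,"fingers":0.4},{"dp":[0,0,-28],"twist":0,"fingers":0.16},{"dp":[0,0,-28],"twist":0,"fingers":0.16}]'
python3 - <<'E'
from h import *
c=cam('scene');h=cv2.cvtColor(c['pixels'],cv2.COLOR_BGR2HSV);P=cloud(c)
m=((P>(.45,-.42,.01))&(P<(.66,-.24,.09))).all(2)&(h[...,1]>70)&(h[...,0]>5)&(h[...,0]<25)
T=P[m];print(m.sum(),T.min(0),T.max(0)) if m.sum() else print('none')
for n in('scene','side'):
    c=cam(n);P=cloud(c);h=cv2.cvtColor(c['pixels'],cv2.COLOR_BGR2HSV)
    m=((P>(.41,-.36,.11))&(P<(.47,-.28,.17))).all(2)&(h[...,2]<60);k=P[m];print(n,np.percentile(k,[2,98],axis=0))
E
```

```text
time_s: 6.15
tool_pos: [0.5758, -0.3381, 0.0454]
tool_rot: [179.9, 0.1, -85.9]
force: [-0.0, 0.0, -0.4]
grip_width: 0.0379
grasp_force: 12.0
time_s: 6.78
tool_pos: [0.576, -0.3396, 0.0468]
tool_rot: [-180.0, -0.0, -86.0]
force: [-0.7, 0.4, 0.2]
grip_width: 0.0499
grasp_force: 0.0
time_s: 7.78
tool_pos: [0.5758, -0.3394, 0.3259]
tool_rot: [180.0, 0.0, -86.0]
force: [-0.3, 0.1, -1.1]
grip_width: 0.0281
grasp_force: 0.0
345 [ 0.55548109 -0.41974198  0.01246818] [ 0.65969829 -0.30165611  0.04788546]
scene [[ 0.43265872 -0.32661299  0.13750559]
 [ 0.45965698 -0.31315906  0.15291853]]
side [[ 0.42981194 -0.3297699   0.13364938]
 [ 0.45733436 -0.31674058  0.14875411]]
```

```bash
python3 -m jog '[{"dp":[-0.4,2.4,0],"twist":-10.5,"fingers":0.16},{"dp":[-0.8,4.8,0],"twist":-21,"fingers":0.16},{"dp":[-1.2,7.2,0],"twist":-31.5,"fingers":0.16},{"dp":[-1.6,9.6,0],"twist":-42,"fingers":0.16},{"dp":[-2,12,0],"twist":-52.5,"fingers":0.16},{"dp":[-2.5,13.6,0],"twist":-63,"fingers":0.16},{"dp":[-2.9,14.6,0],"twist":-73.5,"fingers":0.16},{"dp":[-2.9,14.6,0],"twist":-84,"fingers":0.16}]'
python3 -m jog '[{"dp":[0,0,0],"twist":-10.5,"fingers":0.16},{"dp":[0,0,0],"twist":-21,"fingers":0.16},{"dp":[0,0,0],"twist":-31.5,"fingers":0.16},{"dp":[0,0,0],"twist":-42,"fingers":0.16},{"dp":[0,0,0],"twist":-52.5,"fingers":0.16},{"dp":[0,0,0],"twist":-63,"fingers":0.16},{"dp":[0,0,0],"twist":-73.5,"fingers":0.16},{"dp":[0,0,0],"twist":-84,"fingers":0.16}]'
python3 -m jog '[{"dp":[0,0,0],"twist":-10.5,"fingers":0.16},{"dp":[0,0,0],"twist":-21,"fingers":0.16},{"dp":[0,0,0],"twist":-31.5,"fingers":0.16},{"dp":[0,0,0],"twist":-42,"fingers":0.16},{"dp":[0,0,0],"twist":-52.5,"fingers":0.16},{"dp":[0,0,0],"twist":-63,"fingers":0.16},{"dp":[0,0,0],"twist":-73.5,"fingers":0.16},{"dp":[0,0,0],"twist":-84,"fingers":0.16}]'
python3 -c "
from h import *
o=env.get_obs();print(o['qpos'])"
```

```text
time_s: 8.93
tool_pos: [0.4272, -0.3205, 0.3257]
tool_rot: [-179.9, 0.1, -1.7]
force: [-0.2, -0.1, -0.4]
grip_width: 0.0138
grasp_force: 0.0
time_s: 9.93
tool_pos: [0.4279, -0.3204, 0.3253]
tool_rot: [-179.9, -0.0, 82.4]
force: [-0.1, 0.4, 0.6]
grip_width: 0.0141
grasp_force: 0.0
time_s: 10.92
tool_pos: [0.4279, -0.3204, 0.3253]
tool_rot: [180.0, -0.1, 166.4]
force: [0.3, -0.1, -0.4]
grip_width: 0.0139
grasp_force: 0.0
[ 13.13621524   2.19841557  21.6413874   90.53867728  -0.79691335
  87.53911157 111.15129581]
```

```bash
python3 -m jog '[{"dp":[0,0.2,0],"twist":-9,"fingers":0.16},{"dp":[0,0.2,1],"twist":-17.4,"fingers":0.16},{"dp":[0,0.2,4],"twist":-17.4,"fingers":0.16},{"dp":[0,0.2,8],"twist":-17.4,"fingers":0.16},{"dp":[0,0.2,12],"twist":-17.4,"fingers":0.16},{"dp":[0,0.2,15],"twist":-17.4,"fingers":0.16},{"dp":[0,0.2,16.5],"twist":-17.4,"fingers":0.16},{"dp":[0,0.2,16.5],"twist":-17.4,"fingers":0.16}]'
python3 - <<'E'
from h import *
c=cam('side');cv2.imwrite('pics/s3.png',cv2.resize(c['pixels'][120:320,200:460],(780,600),interpolation=cv2.INTER_CUBIC))
E
```

```text
time_s: 11.92
tool_pos: [0.4281, -0.3184, 0.1605]
tool_rot: [179.9, -0.1, -176.6]
force: [-0.1, -0.8, 0.4]
grip_width: 0.0136
grasp_force: 0.0
```

View pics/s3.png

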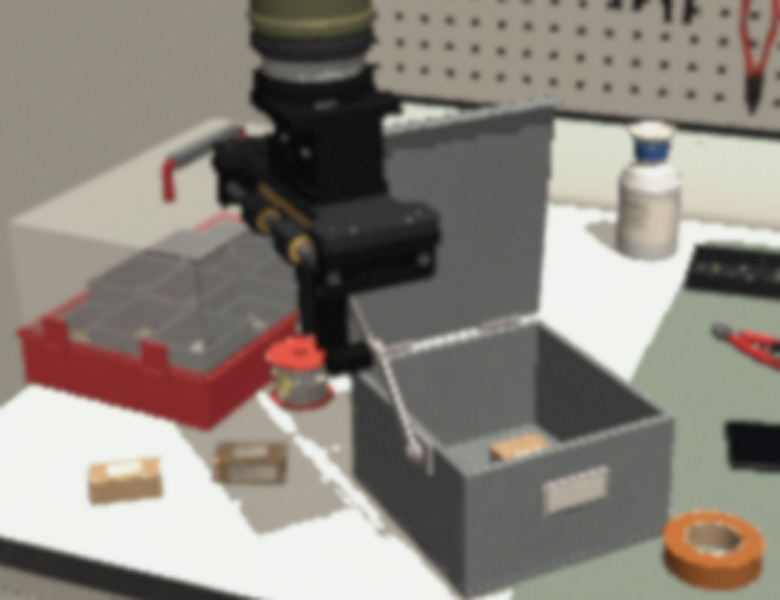

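The fingers sit just above the knob at (345,357), and the carton is in the chest at (520,447). Now I'll push the knob along its arc.

```bash
python3 -m jog '[{"dp":[0,0,0.6],"twist":0,"fingers":0.16},{"dp":[0,0,1.1],"twist":0,"fingers":0.16},{"dp":[0,0.2,1.5],"twist":0,"fingers":0.16},{"dp":[0,0.4,1.8],"twist":0,"fingers":0.16}]'
python3 -m jog '[{"dp":[0,0.2,0.2],"twist":0,"fingers":0.16},{"dp":[0,0.4,0.4],"twist":0,"fingers":0.16},{"dp":[0,0.6,0.6],"twist":0,"fingers":0.16},{"dp":[0,0.8,0.9],"twist":0,"fingers":0.16}]'
python3 - <<'E'
from h import *
c=cam('side');P=cloud(c);h=cv2.cvtColor(c['pixels'],cv2.COLOR_BGR2HSV)
m=((P>(.44,-.36,.06))&(P<(.47,-.24,.15))).all(2)&(h[...,2]<60);k=P[m];print(len(k),np.percentile(k,[2,50,98],axis=0))
E
```

```text
time_s: 12.48
tool_pos: [0.4289, -0.3147, 0.1444]
tool_rot: [180.0, 0.1, -176.6]
force: [-1.8, 2.3, 6.7]
grip_width: 0.0138
grasp_force: 2.9
time_s: 12.98
tool_pos: [0.4284, -0.3073, 0.1349]
tool_rot: [-179.9, 0.1, -176.6]
force: [-0.0, -0.3, 5.1]
grip_width: 0.0141
grasp_force: 1.9
60 [[ 0.44034085 -0.31787148  0.11727875]
 [ 0.45015704 -0.31382827  0.127851  ]
 [ 0.45695888 -0.30763879  0.13452932]]
```

```bash
python3 -m jog '[{"dp":[0,0.2,0.4],"twist":0,"fingers":0.16},{"dp":[0,0.35,0.75],"twist":0,"fingers":0.16},{"dp":[0,0.5,1.1],"twist":0,"fingers":0.16},{"dp":[0,0.6,1.4],"twist":0,"fingers":0.16},{"dp":[0,0.6,1.4],"twist":0,"fingers":0.16}]'
python3 - <<'E'
from h import *
for n in('side','scene'):
    c=cam(n);P=cloud(c);h=cv2.cvtColor(c['pixels'],cv2.COLOR_BGR2HSV)
    m=((P>(.438,-.36,.06))&(P<(.463,-.24,.15))).all(2)&(h[...,2]<60);k=P[m];print(n,len(k),np.percentile(k,[2,50,98],axis=0).round(4).tolist())
    for z0 in(.14,.2,.25):
        q=P[((P>(.54,-.36,z0))&(P<(.6,-.2,z0+.015))).all(2)]; print(z0,np.median(q,0) if len(q) else 0)
E
```

```text
time_s: 13.65
tool_pos: [0.4281, -0.3023, 0.1211]
tool_rot: [-179.9, 0.1, -176.6]
force: [-0.8, -1.7, 5.0]
grip_width: 0.0139
grasp_force: 2.1
side 59 [[0.4385, -0.318, 0.1049], [0.45, -0.3075, 0.1131], [0.4574, -0.3027, 0.1272]]
0.14 [ 0.56981543 -0.25566685  0.14740548]
0.2 [ 0.56975414 -0.27213277  0.20760482]
0.25 [ 0.56818799 -0.28490245  0.25595308]
scene 72 [[0.4407, -0.3072, 0.1085], [0.4514, -0.3021, 0.1197], [0.4602, -0.286, 0.1386]]
0.14 [ 0.56941387 -0.2529786   0.14784296]
0.2 [ 0.5699519  -0.26916528  0.20769885]
0.25 [ 0.57235543 -0.28199265  0.25435302]
```

```bash
python3 -m jog '[{"dp":[0.3,0,-1],"twist":0,"fingers":0.16},{"dp":[0.5,0,-5],"twist":0,"fingers":0.16},{"dp":[0.5,0,-10],"twist":0,"fingers":0.1},{"dp":[0.5,0,-15],"twist":0,"fingers":0},{"dp":[0.5,0,-20],"twist":0,"fingers":0},{"dp":[-2,1.5,-20],"twist":10.5,"fingers":0},{"dp":[-5,2.5,-20],"twist":21,"fingers":0},{"dp":[-8,4,-20],"twist":31.5,"fingers":0}]'
python3 -m jog '[{"dp":[0,0,0],"twist":10,"fingers":0},{"dp":[0,0,0],"twist":20,"fingers":0},{"dp":[0,0,0],"twist":30,"fingers":0},{"dp":[0,0,0],"twist":40,"fingers":0},{"dp":[0,0,0],"twist":50,"fingers":0},{"dp":[0,0,0],"twist":58.5,"fingers":0},{"dp":[0,0,0],"twist":58.5,"fingers":0}]'
python3 -c "
from h import *
o=env.get_obs();print(o['tool_pos'],o['tool_rot'],o['qpos'])"
```

```text
time_s: 14.75
tool_pos: [0.5052, -0.2555, 0.3203]
tool_rot: [180.0, -0.1, 151.5]
force: [0.3, -0.7, 0.2]
grip_width: 0.0
grasp_force: 0.0
time_s: 15.62
tool_pos: [0.5047, -0.2556, 0.3201]
tool_rot: [-179.9, -0.1, 93.5]
force: [-0.5, -0.0, 0.8]
grip_width: 0.0005
grasp_force: 0.0
[ 0.50470516 -0.25561322  0.32010537] [-1.79923370e+02 -5.57138554e-02  9.35176754e+01] [ 5.23406159  6.34402589 20.92025413 86.98448293 -2.27462416 87.18304987
 29.67048657]
```

```bash
python3 -m jog '[{"dp":[1,2.5,0],"twist":0,"fingers":0},{"dp":[1.8,4.9,0],"twist":0,"fingers":0},{"dp":[1.8,4.9,2],"twist":0,"fingers":0},{"dp":[1.8,4.9,4],"twist":0,"fingers":0},{"dp":[1.8,4.9,6],"twist":0,"fingers":0},{"dp":[1.8,4.9,7],"twist":0,"fingers":0},{"dp":[1.8,4.9,7],"twist":0,"fingers":0}]'
python3 - <<'E'
import numpy as np
from h import *
p=env.get_obs()['tool_pos'];s0=-.243-p[1]
for f in [75,70,65,60,55,50,45,40,35,30,25,20,16,12,9,6,4,2,0,-2]:
    a=np.radians(f);print(f,round(-100*(.15*np.cos(a)-.003*np.sin(a)-.0095-s0),2),round(100*(p[2]-.104-.15*np.sin(a)-.003*np.cos(a)),2))
E
```

```text
time_s: 16.5
tool_pos: [0.5526, -0.2351, 0.25]
tool_rot: [-179.9, -0.0, 93.5]
force: [0.9, 0.1, 0.6]
grip_width: 0.0009
grasp_force: 0.0
75 -3.44 0.03
70 -4.69 0.4
65 -5.91 0.88
60 -7.08 1.46
55 -8.2 2.14
50 -9.26 2.91
45 -10.24 3.78
40 -11.14 4.72
35 -11.96 5.75
30 -12.69 6.84
25 -13.31 7.99
20 -13.84 9.18
16 -14.18 10.17
12 -14.45 11.18
9 -14.61 11.95
6 -14.73 12.73
4 -14.79 13.25
2 -14.83 13.77
0 -14.84 14.3
-2 -14.85 14.82
```

```bash
python3 -m jog '[{"dp":[-1.8,0,0],"twist":0,"fingers":0},{"dp":[-3.4,0,0],"twist":0,"fingers":0},{"dp":[-4.7,0,0.4],"twist":0,"fingers":0},{"dp":[-5.9,0,0.9],"twist":0,"fingers":0},{"dp":[-7.1,0,1.5],"twist":0,"fingers":0},{"dp":[-8.2,0,2.1],"twist":0,"fingers":0},{"dp":[-9.3,0,2.9],"twist":0,"fingers":0},{"dp":[-10.2,0,3.8],"twist":0,"fingers":0}]'
python3 - <<'E'
from h import *
c=cam('side');cv2.imwrite('pics/s4.png',cv2.resize(c['pixels'][120:320,200:460],(780,600),interpolation=cv2.INTER_CUBIC))
E
```

```text
time_s: 17.5
tool_pos: [0.5591, -0.338, 0.2119]
tool_rot: [-180.0, 0.0, 93.4]
force: [0.8, 1.3, 1.9]
grip_width: 0.0004
grasp_force: 0.9
```

View pics/s4.png

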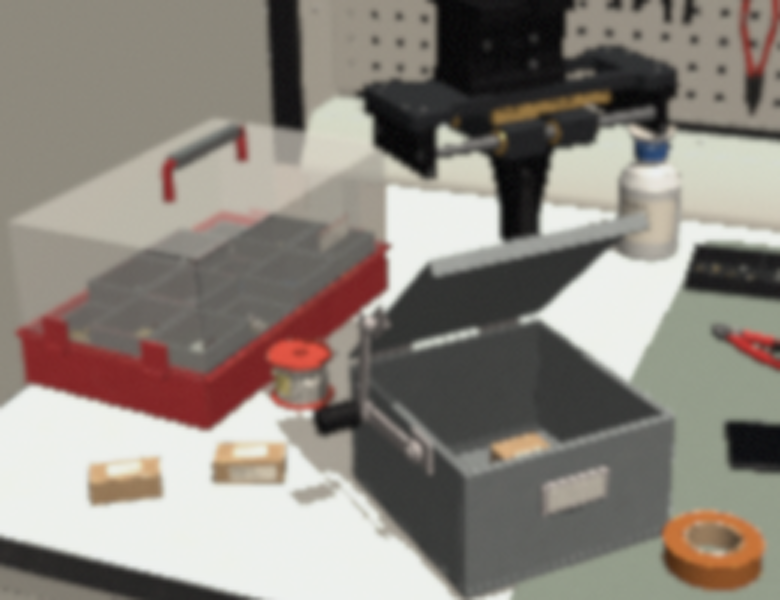

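The lid is about halfway down with the fingertip on it at (520,235). The stay is folding, the knob is at (338,415), and the carton is inside at (520,447). I'll continue lowering the lid.

```bash
python3 -m jog '[{"dp":[-0.9,0,0.9],"twist":0,"fingers":0},{"dp":[-1.7,0,2.0],"twist":0,"fingers":0},{"dp":[-2.5,0,3.0],"twist":0,"fingers":0},{"dp":[-3.1,0,4.2],"twist":0,"fingers":0},{"dp":[-3.6,0,5.4],"twist":0,"fingers":0},{"dp":[-4.0,0,6.4],"twist":0,"fingers":0},{"dp":[-4.2,0,7.2],"twist":0,"fingers":0},{"dp":[-4.4,0,8.0],"twist":0,"fingers":0}]'
python3 -m jog '[{"dp":[0,0,0.3],"twist":0,"fingers":0},{"dp":[0,0,0.6],"twist":0,"fingers":0},{"dp":[0,0,0.9],"twist":0,"fingers":0},{"dp":[0,0,1.2],"twist":0,"fingers":0},{"dp":[0,0,1.5],"twist":0,"fingers":0},{"dp":[0,0,1.8],"twist":0,"fingers":0},{"dp":[0,0,2.0],"twist":0,"fingers":0},{"dp":[0,0,2.0],"twist":0,"fingers":0}]'
```

```text
time_s: 18.55
tool_pos: [0.5618, -0.3812, 0.1322]
tool_rot: [180.0, 0.0, 93.4]
force: [0.0, 0.8, 0.7]
grip_width: 0.0005
grasp_force: 0.4
time_s: 19.55
tool_pos: [0.5615, -0.3809, 0.1123]
tool_rot: [-180.0, -0.0, 93.4]
force: [0.1, -0.1, -0.4]
grip_width: 0.0001
grasp_force: 0.0
```

```bash
python3 -m jog '[{"dp":[0,0,0.15],"twist":0,"fingers":0},{"dp":[0,0,0.3],"twist":0,"fingers":0},{"dp":[0,0,0.4],"twist":0,"fingers":0},{"dp":[0,0,0.4],"twist":0,"fingers":0}]'
python3 - <<'E'
from h import *
for n in('side','scene'):
    c=cam(n);P=cloud(c)
    for a,b in((-.43,-.41),(-.40,-.38),(-.36,-.34),(-.32,-.30),(-.28,-.26)):
        q=P[((P>(.585,a,.06))&(P<(.62,b,.16))).all(2)]; print(n,a,len(q),np.median(q,0).round(4))
    print('knob')
E
```

```text
time_s: 20.05
tool_pos: [0.5617, -0.381, 0.1085]
tool_rot: [-180.0, -0.0, 93.4]
force: [-0.4, 0.5, -0.3]
grip_width: 0.0006
grasp_force: 0.0
side -0.43 213 [ 0.5987 -0.4125  0.0884]
side -0.4 87 [ 0.6016 -0.3897  0.1052]
side -0.36 50 [ 0.6087 -0.352   0.105 ]
side -0.32 0 [nan nan nan]
side -0.28 9 [ 0.5884 -0.2743  0.1044]
knob
scene -0.43 100 [ 0.5987 -0.413   0.1033]
scene -0.4 141 [ 0.6022 -0.3903  0.1085]
scene -0.36 72 [ 0.6057 -0.3545  0.1082]
scene -0.32 19 [ 0.5992 -0.3022  0.1088]
scene -0.28 5 [ 0.5917 -0.271   0.1097]
knob
  return _methods._mean(a, axis=axis, dtype=dtype,
  ret = um.true_divide(
```

```bash
python3 -m jog '[{"dp":[0,0,0.1],"twist":0,"fingers":0},{"dp":[0,0,0.2],"twist":0,"fingers":0},{"dp":[0,0,0.2],"twist":0,"fingers":0}]'; python3 -m jog '[{"dp":[0,0,0.1],"twist":0,"fingers":0},{"dp":[0,0,0.1],"twist":0,"fingers":0},{"dp":[0,0,0.1],"twist":0,"fingers":0}]'
```

```text
time_s: 20.52
tool_pos: [0.5618, -0.3811, 0.1075]
tool_rot: [180.0, 0.0, 93.4]
force: [-1.0, 1.2, 5.6]
grip_width: 0.0004
grasp_force: 2.6
time_s: 20.9
tool_pos: [0.5618, -0.3812, 0.1074]
tool_rot: [179.9, 0.0, 93.4]
force: [-1.9, 3.1, 8.7]
grip_width: 0.0007
grasp_force: 4.7
```

```bash
python3 -m jog '[{"dp":[0,0,-1],"twist":0,"fingers":0},{"dp":[0,0,-4],"twist":0,"fingers":0},{"dp":[0,0,-9],"twist":0,"fingers":0},{"dp":[0,0,-14],"twist":0,"fingers":0},{"dp":[0,0,-18],"twist":0,"fingers":0},{"dp":[0,0,-20],"twist":0,"fingers":0},{"dp":[0,0,-20],"twist":0,"fingers":0},{"dp":[0,0,-20],"twist":0,"fingers":0}]'
python3 - <<'E'
from h import *
c=cam('scene');P=cloud(c)
for a in(-.405,-.36,-.32,-.28):
    q=P[((P>(.5,a-.01,.06))&(P<(.62,a+.01,.16))).all(2)]; print(a,len(q),np.median(q,0).round(4))
c=cam('side');cv2.imwrite('pics/s5.png',cv2.resize(c['pixels'][120:320,200:460],(780,600),interpolation=cv2.INTER_CUBIC))
E
```

```text
time_s: 21.9
tool_pos: [0.5614, -0.3808, 0.3041]
tool_rot: [-179.9, -0.1, 93.4]
force: [-0.1, 0.0, -0.5]
grip_width: 0.0008
grasp_force: 0.0
-0.405 932 [ 0.5683 -0.4096  0.1057]
-0.36 447 [ 0.5606 -0.3605  0.1077]
-0.32 416 [ 0.5611 -0.3198  0.108 ]
-0.28 380 [ 0.5604 -0.2797  0.108 ]
```

View pics/s5.png

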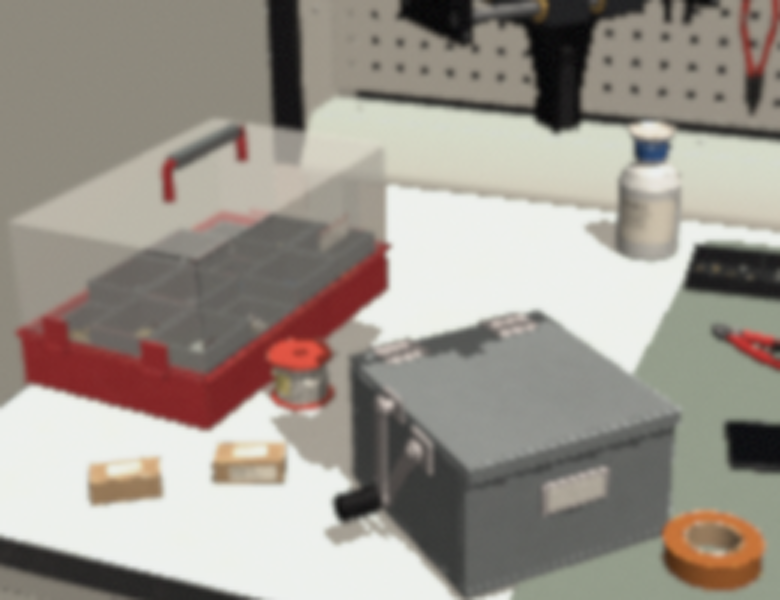

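The lid is flat and shut with its lip over the rim at (570,450). The stay is folded with its knob at (358,502), and the reel and tape haven't moved.

```bash
python3 -c "
from cell import env
print(env.sign_off())"
```

```text
the job is handed in; nothing more can be done
None
```

The carton is in the chest, the stay was broken while the lid was up, and the lid is fully shut; the tape roll and wire reel stayed where they were, and I handed the job in at about 22 s.

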